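# Open the guard of the viewing stand and lay the slide case on its sloped bed

### The arm

A 6-joint arm with a two-finger parallel gripper is mounted at the origin on a cart in front of the work surface, level with it; the furniture and walls round the work are solid. World frame = base frame: x ahead of the robot, y to its left, z up, the work surface at z = 0. Lengths are in mm, angles in rad, forces in N, time in s.
With the tool pointing down it reaches from about 275 to 975 mm from the base axis. Payload 8.4 kg.
Tool frame: the origin (TCP) lies between the finger pads; the fingertips stand 17 mm ahead of it and the grasp point (between the pads) lies 2 mm behind it (tips_ahead is the z of the fingertips in the tool frame, in mm); z points along the fingers, y is the line along which they close (so a half turn about z gives the same grasp; the last joint's range is limited). The gripper opens to 92 mm and grips with 3 to 60 N. Pads are 20 mm wide; open, the fingers measure 128 mm over their backs; the gripper's body (75 mm by 189 mm) begins 69 mm behind the grasp point.
Start: joints at [1.221, 0.353, 1.633, -0, 1.155, -0.002], TCP at [213.018, 587.581, 231.583] pointing down, gripper open.
Joint ranges: [-2.63, 2.63], [-0.92, 2.1], [0.06, 2.66], [-1.3, 4.44], [0, 2.69], [-3.02, 3.02]. Speed limits (rad/s): [2.22, 2.22, 2.79, 3.14, 3.14, 3.14].

### API

Orientations are given as a unit quaternion [w, x, y, z].
In Python, from bench import * gives the robot as it stands.
- The arm moves only by the tool play_rows, never from a script. Its argument "commands" is one flat list of numbers, 7 for each row, row after row: the shift along the tool's x, y, z in cm, then the turn, a rotation vector about the tool's x, y, z in rad, then the opening, from -1 (shut) to 1 (fully open). A call has 1 to 5 rows; each row is the pose to reach, as a shift and turn from the pose commanded when the call began, along the tool's axes at that moment; what a row does not reach only later rows make up. A row lasts 1/8 s, in which the tool goes at most 62.5 mm and 10.7 degrees, less where a joint would pass 70% of its speed; a pose out of reach is approached as far as the arm can. A call with a gripper value outside its range is refused whole. The fingers move at their own pace and stop on an object; "newtons" is the grip in N (left out, the last holds). Time passes only in rows, so rows that repeat a pose let the fingers close. It gives the time, the measured TCP pose, the force, the opening and the grip force at its end, in the units of the state.
- sense(): the state, without advancing time (a new reading comes with each control period).
- snapshot(name): name is "side" or "top"; returns a dict with "frame" (480x640x3 uint8, red, green, blue), "mtx" (3x3 intrinsics, pixels), "position" and "orientation" of the camera in the world. Camera axes: x right, y up, looking along -z (the intrinsics and any distortion apply to the point x, -y, -z); pixel columns grow to the right and rows downward; lengths in mm; the calibration is good to about 2 mm. A picture is of the moment at which its call begins. There is no depth.
- job_done(): hands the job in; it is judged then, once.
The state is a dict: "time": time; "joint_positions": joint angles; "joint_vel": joint speeds; "tau": joint torques, N m; "tool_pos": TCP position; "eef_rot": TCP orientation; "wrist_force": force on the tool from outside, world axes, zero at the start; "ft_torque": the same for the moment, N m; "grip_width": opening from 0.0 (shut) to 1.0 (fully open); "finger_force": force on a finger pad.
Only numpy, scipy, OpenCV 4.12 (cv2) and the standard library are available. Lean on these libraries where they do the work, as an engineer would, in place of code of your own. Each camera call takes 0.05 s, during which the arm holds its last target. There are 200 camera calls.

### The job

Swing the clear orange-framed guard of the sloped viewing stand up and right over past its balance point, in one steady swing rather than a fling, so that it stays fully open on its own. Then take the wooden slide case that lies beside the stand (not the one far back by the scissors) and lay it flat on the white sloped bed, same side up as it lies now, centred between left and right, with one long edge resting against the two black pegs; set it down gently and let go. Do not shove the other things on the bench about.

Things in the scene. Friction and masses are not known exactly. Their poses are not given: they have to be found in the camera images.
- stand: Fixed grey stand with a sloped white bed and a hinged guard; base 150 x 130 x 12 mm. Origin: underside of the base, on the bench, 5 mm in front of the base's middle. x points from its low front (towards the robot at yaw 0) to its back, y to its left, z up. It does not move.
- viewing_bed: White bed, rising 25 degrees to the back; fixed. Origin: on its surface where the middle of the case's underside belongs (stand frame x -8, z 62 mm). x up the slope, y left, z out of the bed. Surface x -40 to +60 mm, 106 wide. Two black pegs, 8 mm thick, 11 high, at x -21, y +-33 mm (58 mm free between them); a case against them has its middle at x 0.
- guard_panel (a joint): Angle of the guard on its hinge: 0 shut (parallel to the bed, 30 mm above it), 2.01 upright, that is its balance point, 2.53 (145 degrees) fully open, leaning back 30 degrees against its stop. Grows as it opens. Below 2.01 it falls shut, above it falls open, both slowly (damped); lifting the knob takes about 1 N.
- guard_hinge (a point): Middle of the guard's hinge axis, which runs along the stand's y. In the bed's frame at x +74 mm, z +30 mm. Two hinge cheeks stand 57 to 64 mm to either side of it, up to 13 mm above it.
- guard_knob (a point): Centre of the guard's black knob: a rod 20 mm thick, 36 mm long along the stand's y, 136 mm from the hinge axis, at the guard's free edge on a 14 mm wide stem. Pinch its two flat ends so that it turns between the fingers as the guard swings, or hook it from below. Free beside it; the guard, 108 mm wide, begins 25 mm from it. The point's x axis points to the hinge.
- slide_case: Flat wooden case with a pale label, 34 x 85 x 12 mm, about 80 g, loose, lying on the bench beside the stand, left or right of it, within 0.75 m of the robot (a similar case far back near the scissors is not meant). Origin: middle of its underside; x across its 34 mm width, y along its 85 mm length, z up.
- pocket_calculator: Bystander to leave alone: black pocket calculator, 130 x 68 x 12 mm, lying. Origin: middle of its underside.
- marker: Bystander to leave alone: blue marker pen, 136 mm long, lying. Origin: middle of its underside.
- dish_blue: Bystander to leave alone: blue petri dish, 67 mm wide. Origin: middle of its underside.
Not all that is in view belongs to the job. There is more than one size of the slide_case; the one meant has the size given above.

How it is judged:
By the outcome, as a careful person would: the job done as asked, in the order asked, and still so for the second after the job is handed in, with the robot touching nothing.
It also fails if it takes over 58 s, if anything falls off the work surface, if the arm or the gripper's body presses on something with over 40 N, if the wrist force passes 120 N, or if a joint passes its speed limit or range.

## Working session

There is one attempt and no reset: what is moved stays moved. The work goes in short steps, Python scripts to look and compute and a tool call to move; the robot and the scene stay as the last step left them, time stands still between calls to the robot, and variables do not carry over. Pictures are saved under pics/ and viewed, at most 10 in all, crops included, and the job is handed in when it is done.

Besides the shell and the picture viewer there is one more tool, called after "Call:" in YAML: its name, and indented under it one key for each argument. play_rows: Moves the arm, as the interface text tells. Its arguments: {"type":"object","properties":{"commands":{"type":"array"},"newtons":{"type":"number"}},"required":["commands"]}

```bash
mkdir -p pics; ls; python3 - <<'E'
from bench import *
import cv2,numpy as np,pickle
for n in("side","top"):
    s=snapshot(n);pickle.dump(s,open(f"{n}0.pkl","wb"))
    cv2.imwrite(f"pics/{n}0.png",s["frame"][:,:,::-1]);print(n,s["mtx"],s["position"],s["orientation"],[k for k in s])
print(sense())
E
```

```text
pics
side [[555.79452727   0.         322.06202313]
 [  0.         555.79452727 239.81307415]
 [  0.           0.           1.        ]] [1168.8446891   861.45736443  689.90150584] [0.31472432 0.17594063 0.46865999 0.80644362] ['frame', 'mtx', 'position', 'orientation']
top [[500.96232186   0.         321.04082811]
 [  0.         500.96232186 232.0833625 ]
 [  0.           0.           1.        ]] [ 287.77706034  110.0391243  1015.4259463 ] [-0.69513859 -0.08318259  0.08911532  0.70846415] ['frame', 'mtx', 'position', 'orientation']
{'time': 0.1, 'joint_positions': array([ 1.22058932e+00,  3.53557133e-01,  1.63403452e+00, -2.93681728e-05,
        1.15521549e+00, -2.40689164e-03]), 'joint_vel': array([-1.36322363e-03, -1.82468966e-04, -2.20537908e-03,  7.46901318e-04,
        5.07498401e-04,  5.47686712e-05]), 'tau': array([-1.03096165e-03, -5.94905484e+01, -3.34927404e+01,  6.99390820e-02,
        1.83112489e-02,  6.27181123e-06]), 'tool_pos': array([212.88901982, 587.1826518 , 230.9631509 ]), 'eef_rot': array([-9.32849053e-05,  1.73019011e-01,  9.84918298e-01, -6.00184923e-04]), 'wrist_force': array([-0.09948849,  0.49465423,  0.05804045]), 'ft_torque': array([-0.06386513, -0.00896093,  0.04953539]), 'finger_force': 0.0, 'grip_width': 0.997475404238001}
```

View pics/side0.png

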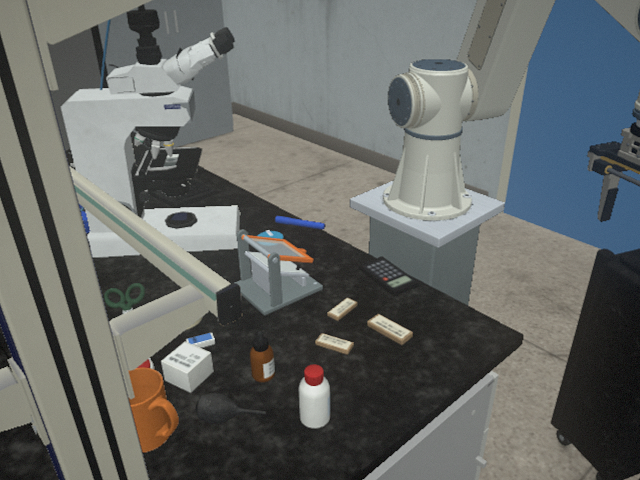

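View pics/top0.png

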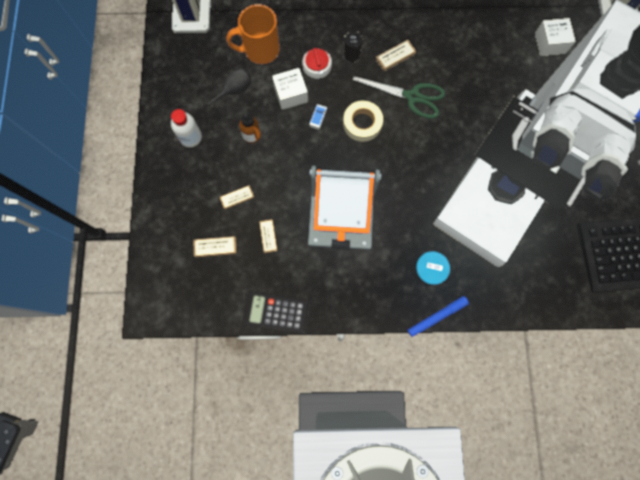

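The top view shows three candidate cases at about (236,197), (268,236) and (214,246). The stand is at (341,208) with its knob stem near (341,237). I'll measure these.

```bash
cat > h.py <<'E'
import numpy as np,cv2,pickle
from scipy.spatial.transform import Rotation as R
def rot(q): return R.from_quat([q[1],q[2],q[3],q[0]]).as_matrix()
def ray(s,uv):
    K=s["mtx"];uv=np.atleast_2d(np.asarray(uv,float))
    d=np.c_[(uv[:,0]-K[0,2])/K[0,0],-(uv[:,1]-K[1,2])/K[1,1],-np.ones(len(uv))]
    return np.array(s["position"]),d@rot(s["orientation"]).T
def plane(s,uv,z):
    p,d=ray(s,uv);return p+d*((z-p[2])/d[:,2])[:,None]
def proj(s,P):
    c=(np.atleast_2d(P)-s["position"])@rot(s["orientation"]);K=s["mtx"]
    return np.c_[K[0,2]-K[0,0]*c[:,0]/c[:,2],K[1,2]+K[1,1]*c[:,1]/c[:,2]]
def tri(a,ua,b,ub):
    p,d=ray(a,ua);q,e=ray(b,ub);d=d[0];e=e[0]
    t=np.linalg.lstsq(np.c_[d,-e],q-p,rcond=None)[0]
    A=p+t[0]*d;B=q+t[1]*e;return (A+B)/2,np.linalg.norm(A-B)
E
python3 - <<'E'
from h import *
S={n:pickle.load(open(n+"0.pkl","rb")) for n in("side","top")}
t=S["top"];f=t["frame"];h=cv2.cvtColor(f,cv2.COLOR_RGB2HSV)
m=cv2.inRange(h,(8,20,110),(32,180,255));m[:,320:]=0;m[:180]=0;m[260:]=0;m[:,:185]=0
c,_=cv2.findContours(m,0,2)
for k in c:
    if cv2.contourArea(k)<100: continue
    P=plane(t,k[:,0],12)[:,:2].astype(np.float32);print("case",cv2.minAreaRect(P),cv2.boundingRect(k))
o=cv2.inRange(h,(4,170,150),(16,255,255));o[:160]=0;o[260:]=0;o[:,:290]=0
c,_=cv2.findContours(o,0,2);k=max(c,key=cv2.contourArea);print("orange",cv2.boundingRect(k),cv2.minAreaRect(k))
a=cv2.resize(f[150:260,180:400],None,fx=3.6,fy=3.6,interpolation=2)
s=S["side"]["frame"];b=cv2.resize(s[215:335,225:425],None,fx=3.96,fy=3.96,interpolation=2)
cv2.imwrite("pics/a.png",a[:,:,::-1]);cv2.imwrite("pics/b.png",b[:,:,::-1])
E
```

```text
case ((512.3961181640625, 317.8908386230469), (37.398040771484375, 87.17730712890625), 3.819974184036255) (193, 236, 44, 21)
case ((532.4381103515625, 208.4912567138672), (69.21786499023438, 29.93625259399414), 8.790849685668945) (259, 219, 18, 34)
case ((618.2178955078125, 275.17822265625), (30.512584686279297, 68.83877563476562), 22.026508331298828) (220, 185, 34, 24)
orange (315, 176, 58, 65) ((342.822021484375, 208.81068420410156), (56.24958419799805, 62.8239631652832), 3.2397000789642334)
```

View pics/a.png

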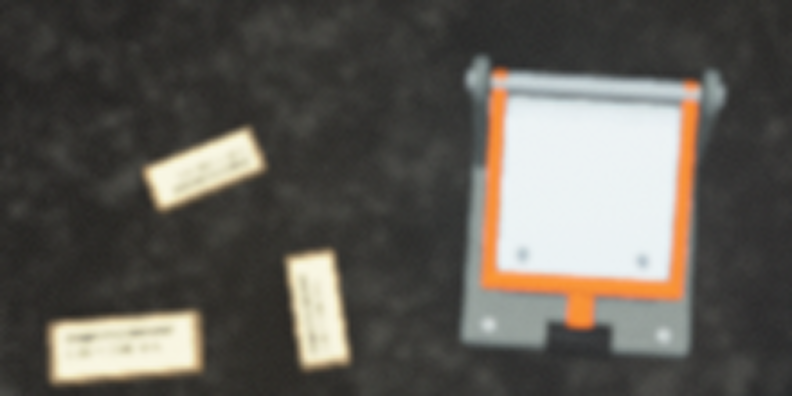

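View pics/b.png

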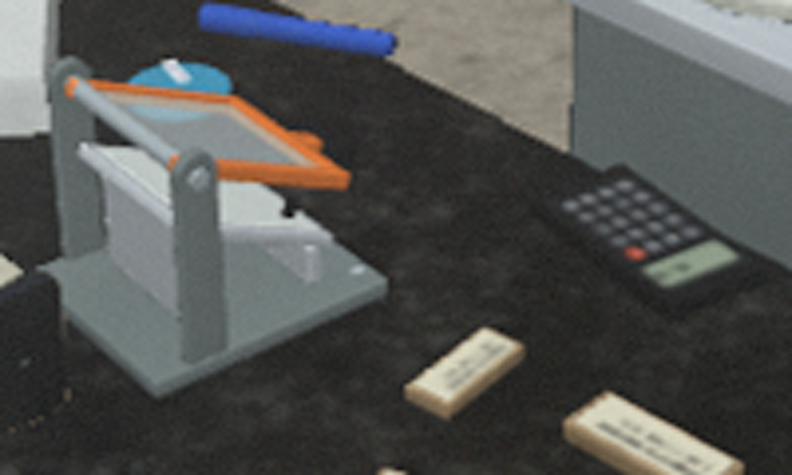

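Targets: the upper-left two cases are small (about 28x66). The lower-left one at crop (125,347) is the 34x85 case. In the side crop, the guard is shut and its hinge tops are at (68,68) and (195,165). Next I fit the stand pose from its visible corners.

```bash
cat >> h.py <<'E'
def stand(X):  # x,y,yaw -> R,t
    return R.from_euler('z',X[2]).as_matrix(),np.array([X[0],X[1],0.])
E
python3 - <<'E'
from h import *
from bench import *
from scipy.optimize import least_squares
S={n:pickle.load(open(n+"0.pkl","rb")) for n in("side","top")}
A=lambda u,v:(180+u/3.6,150+v/3.6)
B=lambda u,v:(225+u/3.96,215+v/3.96)
T=[((-70,65,12),A(460,343)),((-70,-65,12),A(690,355)),((-87,18,63),A(547,350)),((-87,-18,63),A(611,355)),((46.4,64,130),A(478,62)),((46.4,-64,130),A(716,78))]
D=[((80,65,0),B(158,396)),((-70,65,0),B(387,297)),((-70,65,12),B(387,281)),((46.4,64,120.5),B(198,180))]
def res(X,full=False):
    r,t=stand(X)
    e=np.vstack([proj(S[n],np.array([p for p,_ in L])@r.T+t)-np.array([q for _,q in L]) for n,L in(("top",T),("side",D))])
    return e if full else e.ravel()
s=least_squares(res,[570,90,0],x_scale=[10,10,.1]);print(s.x);print(res(s.x,1).round(1))
st=least_squares(lambda X:res(X)[:12],[570,90,0],x_scale=[10,10,.1]);print("top only",st.x)
r,t=stand(s.x);np.save("stand.npy",s.x)
for n,p in dict(knob=(-76.9,0,63),hinge=(46.4,0,120.5),bed=(-8,0,62)).items():print(n,r@p+t)
q=sense();print(rot(q["eef_rot"]).round(3))
# refine case with side view too
f=S["side"];h=cv2.cvtColor(f["frame"],cv2.COLOR_RGB2HSV)
m=cv2.inRange(h,(10,15,140),(32,140,255));m[:310]=0;m[345:]=0;m[:,:360]=0;m[:,415:]=0
k=max(cv2.findContours(m,0,2)[0],key=cv2.contourArea);print("side case",cv2.minAreaRect(plane(f,k[:,0],12)[:,:2].astype(np.float32)),cv2.boundingRect(k))
E
```

```text
[ 5.78106700e+02  5.69343560e+01 -6.52152832e-02]
[[ 0.2 -1. ]
 [-0.4 -1.4]
 [-0.8  1. ]
 [-0.1  0.4]
 [-2.3  3. ]
 [-0.3  1.6]
 [-1.6  1.5]
 [-1.1 -0.8]
 [-1.2 -1.4]
 [-1.5 -0.7]]
top only [ 5.79319556e+02  5.52496918e+01 -7.90532993e-02]
knob [501.37017149  61.94585714  63.        ]
hinge [624.40806491  53.91051131 120.5       ]
bed [570.12370641  57.4557085   62.        ]
[[-0.94   0.341 -0.   ]
 [ 0.341  0.94  -0.001]
 [-0.    -0.001 -1.   ]]
side case ((512.7774047851562, 320.5064697265625), (34.590633392333984, 83.08014678955078), 3.8544321060180664) (368, 314, 44, 27)
```

Call:
play_rows:
  commands: [-2, -1.8, 0.2, 0, 0, 0, 0.4, -5, -4.4, 0.6, 0, 0, 0, 0.4, -8.5, -7.5, 1, 0, 0, 0, 0.4, -12, -10.5, 1.4, 0, 0, 0, 0.4, -15.5, -13.6, 1.8, 0, 0, 0, 0.4]
  newtons: 8

```text
time: 0.72
tool_pos: [312.8, 405.5, 213.2]
eef_rot: [-0.0, 0.173, 0.985, -0.0]
wrist_force: [0.8, -0.1, 0.3]
grip_width: 0.703
finger_force: 0.0
```

Call:
play_rows:
  commands: [-3.5, -3.1, 0.4, 0, 0, 0, 0.4, -7, -6.2, 0.8, 0, 0, 0, 0.4, -10.5, -9.3, 1.2, 0, 0, 0, 0.4, -14, -12.4, 1.6, 0, 0, 0, 0.4, -17.5, -15.5, 2, 0, 0, 0, 0.4]

```text
time: 1.35
tool_pos: [424.5, 200.1, 193.4]
eef_rot: [-0.0, 0.173, 0.985, -0.0]
wrist_force: [-0.6, 0.9, 0.1]
grip_width: 0.7
finger_force: 0.0
```

Call:
play_rows:
  commands: [-3.5, -3.1, 0.4, 0, 0, -0.09, 0.4, -7, -6.2, 0.8, 0, 0, -0.18, 0.4, -9.5, -8.4, 1.1, 0, 0, -0.277, 0.4, -11.3, -9.8, 1.3, 0, 0, -0.277, 0.4, -12, -10.4, 1.3, 0, 0, -0.277, 0.4]

```text
time: 1.98
tool_pos: [501.6, 61.9, 180.2]
eef_rot: [-0.0, 0.036, 0.999, -0.0]
wrist_force: [-0.3, 0.6, -0.1]
grip_width: 0.699
finger_force: 0.0
```

Call:
play_rows:
  commands: [0, 0, 2, 0, 0, 0, 0.4, 0, 0, 4.5, 0, 0, 0, 0.4, 0, 0, 7, 0, 0, 0, 0.4, 0, 0, 9.5, 0, 0, 0, 0.4, 0, 0, 11.9, 0, 0, 0, 0.4]

```text
time: 2.6
tool_pos: [501.1, 63.5, 60.8]
eef_rot: [-0.0, 0.035, 0.999, 0.0]
wrist_force: [0.7, 0.5, 0.1]
grip_width: 0.7
finger_force: 0.0
```

```bash
python3 - <<'E'
from h import *
from bench import *
fs=[]
for n,c in(("top",(150,270,280,400)),("side",(205,325,220,340))):
    s=snapshot(n);pickle.dump(s,open(n+"1.pkl","wb"));fs.append(cv2.resize(s["frame"][c[0]:c[1],c[2]:c[3]],(400,400),interpolation=2))
cv2.imwrite("pics/c.png",np.hstack(fs)[:,:,::-1])
print(sense()["tool_pos"],sense()["wrist_force"])
E
```

```text
[499.46355584  63.19908378  59.6803736 ] [-0.19034902  0.2457447   0.35825032]
```

View pics/c.png

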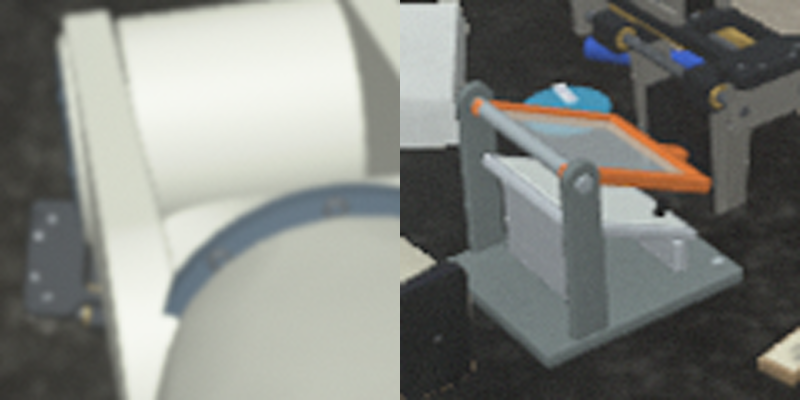

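The top view is blocked by the arm. In the side view the fingers straddle the knob in front of the stem at about (680,155), clear of the frame. Closing.

Call:
play_rows:
  commands: [0, 0, 0, 0, 0, 0, -0.3, 0, 0, 0, 0, 0, 0, -0.5, 0, 0, 0, 0, 0, 0, -0.5, 0, 0, 0, 0, 0, 0, -0.5, 0, 0, 0, 0, 0, 0, -0.5]
  newtons: 8

```text
time: 3.32
tool_pos: [501.9, 61.9, 62.4]
eef_rot: [0.001, 0.035, 0.999, -0.001]
wrist_force: [0.2, -7.2, 2.8]
grip_width: 0.393
finger_force: 8.0
```

```bash
python3 - <<'E'
import numpy as np
c=np.array([46.4,120.5])
def k(t): a=np.pi+np.radians(25)-t; return c+136*np.array([np.cos(a),np.sin(a)])
# smooth 0->2.45 in 25 rows; per call cumulative tool x(-stand x), z(down), cm
n=30;s=np.linspace(0,1,n+1);s=np.clip((s-np.sin(2*np.pi*s)/(2*np.pi)*.6),0,1)
for i in range(0,n,5):
    p=k(2.48*s[i]);print([(round(-(q-p)[0]/10,1),round(-(q-p)[1]/10,1)) for q in map(k,2.48*s[i+1:i+6])])
E
```

```text
[(np.float64(0.2), np.float64(-0.4)), (np.float64(0.4), np.float64(-0.9)), (np.float64(0.6), np.float64(-1.4)), (np.float64(0.7), np.float64(-2.0)), (np.float64(0.9), np.float64(-2.7))]
[(np.float64(0.2), np.float64(-0.8)), (np.float64(0.3), np.float64(-1.8)), (np.float64(0.4), np.float64(-2.9)), (np.float64(0.3), np.float64(-4.2)), (np.float64(0.1), np.float64(-5.6))]
[(np.float64(-0.4), np.float64(-1.5)), (np.float64(-0.9), np.float64(-3.0)), (np.float64(-1.7), np.float64(-4.5)), (np.float64(-2.7), np.float64(-6.0)), (np.float64(-3.9), np.float64(-7.3))]
[(np.float64(-1.4), np.float64(-1.2)), (np.float64(-2.9), np.float64(-2.1)), (np.float64(-4.4), np.float64(-2.8)), (np.float64(-5.9), np.float64(-3.4)), (np.float64(-7.4), np.float64(-3.7))]
[(np.float64(-1.4), np.float64(-0.1)), (np.float64(-2.7), np.float64(-0.1)), (np.float64(-3.8), np.float64(-0.0)), (np.float64(-4.7), np.float64(0.1)), (np.float64(-5.6), np.float64(0.3))]
[(np.float64(-0.7), np.float64(0.2)), (np.float64(-1.3), np.float64(0.4)), (np.float64(-1.8), np.float64(0.6)), (np.float64(-2.2), np.float64(0.8)), (np.float64(-2.6), np.float64(1.0))]
```

Call:
play_rows:
  commands: [0.2, -0.05, -0.4, 0, 0, 0, -0.5, 0.4, -0.1, -0.9, 0, 0, 0, -0.5, 0.6, -0.1, -1.4, 0, 0, 0, -0.5, 0.7, -0.1, -2.0, 0, 0, 0, -0.5, 0.9, -0.1, -2.7, 0, 0, 0, -0.5]

```text
time: 3.95
tool_pos: [492.3, 62.6, 89.0]
eef_rot: [-0.0, 0.035, 0.999, -0.0]
wrist_force: [1.9, -2.2, -0.8]
grip_width: 0.394
finger_force: 8.0
```

Call:
play_rows:
  commands: [0.2, 0, -0.8, 0, 0, 0, -0.5, 0.3, 0, -1.8, 0, 0, 0, -0.5, 0.4, 0, -2.9, 0, 0, 0, -0.5, 0.3, 0, -4.2, 0, 0, 0, -0.5, 0.1, 0, -5.6, 0, 0, 0, -0.5]

```text
time: 4.58
tool_pos: [490.6, 62.6, 145.3]
eef_rot: [-0.001, 0.035, 0.999, 0.0]
wrist_force: [-0.4, 0.7, -2.2]
grip_width: 0.393
finger_force: 8.0
```

Forces are low and the guard is following.

Call:
play_rows:
  commands: [-0.4, 0, -1.5, 0, 0, 0, -0.5, -0.9, 0, -3.0, 0, 0, 0, -0.5, -1.7, 0, -4.5, 0, 0, 0, -0.5, -2.7, 0, -6.0, 0, 0, 0, -0.5, -3.9, 0, -7.3, 0, 0, 0, -0.5]

```text
time: 5.2
tool_pos: [531.3, 59.4, 218.7]
eef_rot: [0.0, 0.035, 0.999, -0.0]
wrist_force: [1.2, -2.7, -3.4]
grip_width: 0.389
finger_force: 8.0
```

Call:
play_rows:
  commands: [-1.4, 0, -1.2, 0, 0, 0, -0.5, -2.9, 0, -2.1, 0, 0, 0, -0.5, -4.4, 0, -2.8, 0, 0, 0, -0.5, -5.9, 0, -3.4, 0, 0, 0, -0.5, -7.4, 0, -3.7, 0, 0, 0, -0.5]

```text
time: 5.82
tool_pos: [605.2, 53.4, 255.0]
eef_rot: [-0.0, 0.035, 0.999, -0.001]
wrist_force: [-1.2, -5.8, -3.1]
grip_width: 0.391
finger_force: 8.0
```

Call:
play_rows:
  commands: [-1.4, 0, -0.1, 0, 0, 0, -0.5, -2.7, 0, -0.1, 0, 0, 0, -0.5, -3.8, 0, 0, 0, 0, 0, -0.5, -4.7, 0, 0.1, 0, 0, 0, -0.5, -5.6, 0, 0.3, 0, 0, 0, -0.5]

```text
time: 6.45
tool_pos: [660.8, 48.9, 251.7]
eef_rot: [-0.0, 0.035, 0.999, -0.001]
wrist_force: [-1.5, -7.6, -1.7]
grip_width: 0.391
finger_force: 8.0
```

Call:
play_rows:
  commands: [-0.7, 0, 0.2, 0, 0, 0, -0.5, -1.3, 0, 0.4, 0, 0, 0, -0.5, -1.8, 0, 0.6, 0, 0, 0, -0.5, -2.2, 0, 0.8, 0, 0, 0, -0.5, -2.6, 0, 1.0, 0, 0, 0, -0.5]

```text
time: 7.08
tool_pos: [686.8, 46.7, 241.8]
eef_rot: [0.0, 0.036, 0.999, -0.001]
wrist_force: [-1.0, -8.3, 0.2]
grip_width: 0.39
finger_force: 8.0
```

Call:
play_rows:
  commands: [0, 0, 0, 0, 0, 0, 0.1, 0, 0, 0, 0, 0, 0, 0.4, 0, 0, 0, 0, 0, 0, 0.4, 0, 0, -1, 0, 0, 0, 0.4, 0, 0, -3, 0, 0, 0, 0.4]

```text
time: 7.7
tool_pos: [685.6, 48.9, 272.2]
eef_rot: [-0.001, 0.035, 0.999, -0.0]
wrist_force: [-0.6, -0.6, -0.3]
grip_width: 0.701
finger_force: 0.0
```

Call:
play_rows:
  commands: [0, 0, -2, 0, 0, 0, 0.4, 0, 0, -4, 0, 0, 0, 0.4, 0, 0, -6, 0, 0, 0, 0.4, 3, 2, -6, 0, 0, 0, 0.4, 7, 5, -6, 0, 0, 0, 0.4]

```text
time: 8.32
tool_pos: [619.5, 103.6, 332.5]
eef_rot: [0.0, 0.036, 0.999, 0.0]
wrist_force: [-1.1, -0.4, -0.3]
grip_width: 0.698
finger_force: 0.0
```

```bash
python3 - <<'E'
from h import *
from bench import *
s=snapshot("side");cv2.imwrite("pics/d.png",s["frame"][:,:,::-1])
q=sense();r,t=stand(np.load("stand.npy"));
print(q["tool_pos"],q["joint_positions"])
for a in(2.01,2.53):
    b=np.pi+np.radians(25)-a;P=r@[46.4+136*np.cos(b),0,120.5+136*np.sin(b)]+t;print(a,proj(s,P))
print(rot(q["eef_rot"]).round(3))
E
```

```text
[614.98337593 107.28268445 332.63810519] [ 0.16886198  0.27715167  1.51455053  0.00269966  1.35177702 -1.33195424]
2.01 [[250.39337876 185.04118291]]
2.53 [[219.96760662 203.78846685]]
[[-0.998  0.071 -0.002]
 [ 0.071  0.998  0.002]
 [ 0.002  0.002 -1.   ]]
```

View pics/d.png

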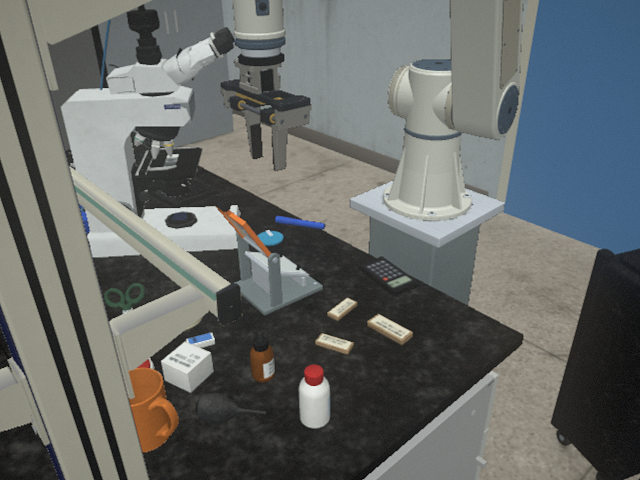

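The side view shows the guard fully open, leaning back at (235,215), and held on its own. Next I move to the case.

Call:
play_rows:
  commands: [1.5, 3, 1, 0, 0, 0.16, 0.3, 4, 7, 3, 0, 0, 0.34, 0.3, 6.5, 11.5, 6, 0, 0, 0.52, 0.3, 9, 16, 9.5, 0, 0, 0.7, 0.3, 11.7, 20.3, 13, 0, 0, 0.87, 0.3]

```text
time: 9.0
tool_pos: [517.1, 316.0, 201.7]
eef_rot: [0.0, 0.456, 0.89, 0.001]
wrist_force: [0.5, -0.2, -0.9]
grip_width: 0.652
finger_force: 0.0
```

Call:
play_rows:
  commands: [0, 0, 2, 0, 0, 0.15, 0.3, 0, 0, 4, 0, 0, 0.3, 0.3, 0, 0, 6, 0, 0, 0.45, 0.3, 0, 0, 8, 0, 0, 0.563, 0.3, 0, 0, 9, 0, 0, 0.563, 0.3]

```text
time: 9.62
tool_pos: [517.3, 314.3, 111.2]
eef_rot: [-0.0, 0.683, 0.731, -0.0]
wrist_force: [-0.0, -0.8, 0.5]
grip_width: 0.652
finger_force: 0.0
```

```bash
python3 - <<'E'
from h import *
from bench import *
q=sense();print(q["tool_pos"],rot(q["eef_rot"]).round(3),q["joint_positions"],q["grip_width"])
E
```

```text
[517.3081422  314.32761122 111.17545744] [[-0.068  0.998 -0.001]
 [ 0.998  0.068 -0.   ]
 [-0.    -0.001 -1.   ]] [5.43523517e-01 4.58628769e-01 1.77369492e+00 7.24640627e-06
 9.10100525e-01 4.75690446e-01] 0.6517213641196138
```

Call:
play_rows:
  commands: [0.2, -0.2, 1.5, 0, 0, 0, 0.3, 0.43, -0.45, 4, 0, 0, 0, 0.3, 0.43, -0.45, 6.5, 0, 0, 0, 0.3, 0.43, -0.45, 8.5, 0, 0, 0, 0.3, 0.43, -0.45, 9.1, 0, 0, 0, 0.3]

```text
time: 10.25
tool_pos: [511.9, 318.1, 19.4]
eef_rot: [-0.0, 0.683, 0.731, -0.001]
wrist_force: [-0.0, -0.4, -0.3]
grip_width: 0.65
finger_force: 0.0
```

Call:
play_rows:
  commands: [0, 0, 0, 0, 0, 0, 0, 0, 0, 0, 0, 0, 0, -0.2, 0, 0, 0, 0, 0, 0, -0.4, 0, 0, 0, 0, 0, 0, -0.5, 0, 0, 0, 0, 0, 0, -0.5]
  newtons: 12

```text
time: 10.88
tool_pos: [513.0, 318.6, 21.4]
eef_rot: [0.0, 0.683, 0.73, 0.001]
wrist_force: [-0.9, 0.8, 6.4]
grip_width: 0.37
finger_force: 12.0
```

Call:
play_rows:
  commands: [0, 0, 0, 0, 0, 0, -0.5, 0, 0, -1, 0, 0, 0, -0.5, 0, 0, -3, 0, 0, 0, -0.5, 0, 0, -6, 0, 0, 0, -0.5, 0, 0, -9, 0, 0, 0, -0.5]

```text
time: 11.5
tool_pos: [512.5, 318.4, 112.7]
eef_rot: [0.0, 0.683, 0.73, 0.0]
wrist_force: [0.7, -0.3, -1.8]
grip_width: 0.368
finger_force: 12.0
```

Call:
play_rows:
  commands: [0, 0, -3, 0, 0, 0, -0.5, 0, 0, -6, 0, 0, 0, -0.5, 0, 0, -9, 0, 0, 0, -0.5, 0, 0, -10, 0, 0, 0, -0.5, 0, 0, -10, 0, 0, 0, -0.5]

```text
time: 12.12
tool_pos: [512.6, 318.4, 211.3]
eef_rot: [0.0, 0.683, 0.73, 0.001]
wrist_force: [-0.4, -0.5, -0.9]
grip_width: 0.368
finger_force: 12.0
```

```bash
python3 - <<'E'
from h import *
from bench import *
q=sense();print(q["tool_pos"],q["grip_width"]*92,q["wrist_force"]);M=rot(q["eef_rot"]);print(M.round(3))
fs=[]
s=snapshot("side");pickle.dump(s,open("side3.pkl","wb"))
u=proj(s,q["tool_pos"])[0].astype(int);print(u)
c=s["frame"][max(0,u[1]-70):u[1]+70,max(0,u[0]-90):u[0]+90];cv2.imwrite("pics/e.png",cv2.resize(c,None,fx=4,fy=4,interpolation=2)[:,:,::-1])
# target rotation: tool z=-bed normal, tool y=bed x up-slope
yaw=-.078;r=R.from_euler('z',yaw).as_matrix();a=np.radians(25)
bx=r@[np.cos(a),0,np.sin(a)];n=r@[-np.sin(a),0,np.cos(a)];by=r@[0,1,0]
Mt=np.c_[np.cross(bx,-n),bx,-n];print(Mt.round(3))
print("rotvec tool",R.from_matrix(M.T@Mt).as_rotvec())
o=np.array([579.3,55.25,0])+r@[-8,0,62];print("bed",o)
for h,dx in((60,3),(18,3),(18,0)):
    T=o+n*h+bx*dx;print(h,dx,T,"tool d cm",M.T@(T-q["tool_pos"])/10)
E
```

```text
[512.64513917 318.40767532 211.32551926] 33.87515166696554 [-0.44310023 -0.54525885 -0.88719069]
[[-0.067  0.998  0.001]
 [ 0.998  0.067  0.001]
 [ 0.001  0.001 -1.   ]]
[394 235]
[[ 0.078  0.904  0.421]
 [ 0.997 -0.071 -0.033]
 [ 0.     0.423 -0.906]]
rotvec tool [-0.43440221 -0.03230906  0.14251487]
bed [571.32432366  55.87336746  62.        ]
60 3 [548.75498173  57.63735495 117.64632201] tool d cm [-26.26591139   1.84623142   9.35425335]
18 3 [566.4509807   56.25426097  79.58139495] tool d cm [-26.52465682   3.59801158  13.16270672]
18 0 [563.74032411  56.46612202  78.31354017] tool d cm [-26.48545223   3.32881895  13.28919122]
```

View pics/e.png

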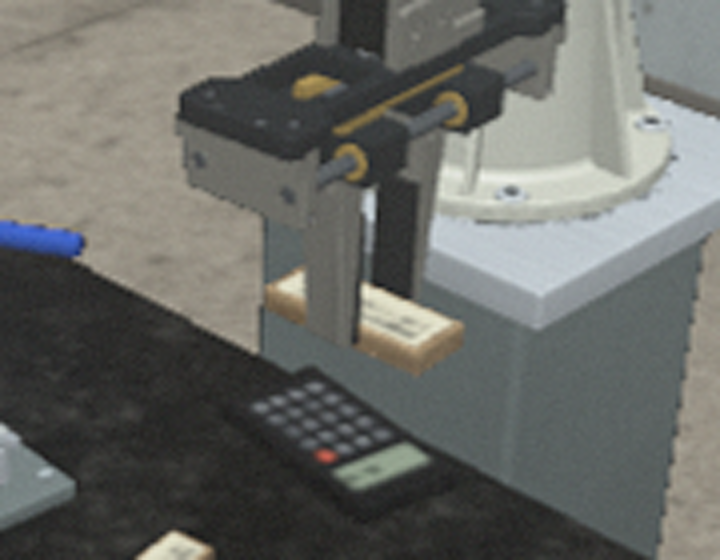

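The case is held level between the fingers. In the crop its +x face runs from (267,305) to (420,372) along the bottom. I check centring with rays onto the underside plane, and start the transfer.

```bash
python3 - <<'E'
from h import *
s=pickle.load(open("side3.pkl","rb"));c=lambda u,v:(304+u/4,165+v/4)
print(plane(s,[c(268,308),c(420,373)],190.7))
print(plane(s,[c(268,284),c(420,350),c(463,323)],202.7))
E
```

```text
[[531.37800097 281.5993922  190.7       ]
 [524.552466   363.5627011  190.7       ]]
[[531.26569    280.95534396 202.7       ]
 [525.88585706 363.645957   202.7       ]
 [495.24383929 361.80372447 202.7       ]]
```

Call:
play_rows:
  commands: [-2, 0.2, 0, 0, 0, 0, -0.5, -5, 0.5, 0, 0, 0, 0, -0.5, -9, 0.8, 0, 0, 0, 0, -0.5, -13, 1.2, 0, 0, 0, 0, -0.5, -17, 1.5, 0, 0, 0, 0, -0.5]

```text
time: 12.8
tool_pos: [538.3, 147.1, 209.4]
eef_rot: [-0.0, 0.683, 0.73, -0.001]
wrist_force: [0.6, -0.8, -0.8]
grip_width: 0.367
finger_force: 12.0
```

Call:
play_rows:
  commands: [-3.5, 0.2, 0.5, -0.1, -0.007, 0.033, -0.5, -6.5, 0.3, 1, -0.2, -0.015, 0.066, -0.5, -8.5, 0.3, 2, -0.3, -0.022, 0.1, -0.5, -9.2, 0.3, 3, -0.434, -0.032, 0.142, -0.5, -9.2, 0.3, 3, -0.434, -0.032, 0.142, -0.5]

```text
time: 13.42
tool_pos: [544.0, 56.5, 177.8]
eef_rot: [0.157, 0.717, 0.664, 0.143]
wrist_force: [0.3, 0.8, -0.8]
grip_width: 0.366
finger_force: 12.0
```

```bash
cat > bed.py <<'E'
from h import *
from bench import *
yaw=-.078;r=R.from_euler('z',yaw).as_matrix();a=np.radians(25)
B=np.c_[r@[np.cos(a),0,np.sin(a)],r@[0,1,0],r@[-np.sin(a),0,np.cos(a)]]
o=np.array([579.3,55.25,0])+r@[-8,0,62]
Mt=np.c_[np.cross(B[:,0],-B[:,2]),B[:,0],-B[:,2]]
def show():
    q=sense();M=rot(q["eef_rot"])
    print("tcp in bed",(B.T@(q["tool_pos"]-o)).round(1),"rot err",R.from_matrix(M.T@Mt).as_rotvec().round(3),"F bed",(B.T@q["wrist_force"]).round(1),q["grip_width"]*92,q["time"])
E
python3 -c "
from bed import *
show();show()"
```

```text
tcp in bed [ 24.2  -1.5 116.5] rot err [-0.008  0.003  0.002] F bed [-0.2  0.8 -0.8] 33.67127160806208 13.425
tcp in bed [ 24.2  -1.5 116.5] rot err [-0.008  0.003  0.002] F bed [-0.2  0.8 -0.8] 33.67127160806208 13.425
```

Call:
play_rows:
  commands: [0, -0.5, 2, -0.008, 0.003, 0.002, -0.5, 0, -1.2, 4, -0.008, 0.003, 0.002, -0.5, 0, -2, 6, -0.008, 0.003, 0.002, -0.5, 0, -2, 8, -0.008, 0.003, 0.002, -0.5, 0, -2, 8.7, -0.008, 0.003, 0.002, -0.5]

```text
time: 14.05
tool_pos: [567.4, 56.0, 92.4]
eef_rot: [0.16, 0.716, 0.663, 0.148]
wrist_force: [0.5, 0.7, -1.1]
grip_width: 0.366
finger_force: 12.0
```

Call:
play_rows:
  commands: [0, 0, 0, 0, 0, 0, -0.5, 0, 0, 0, 0, 0, 0, -0.5]

```text
time: 14.3
tool_pos: [566.9, 56.5, 93.9]
eef_rot: [0.16, 0.716, 0.662, 0.15]
wrist_force: [0.0, 0.4, -1.3]
grip_width: 0.373
finger_force: 12.0
```

```bash
python3 - <<'E'
from bed import *
show()
s=snapshot("side");cv2.imwrite("pics/f.png",cv2.resize(s["frame"][200:320,210:370],None,fx=5,fy=5,interpolation=2)[:,:,::-1])
E
```

```text
tcp in bed [ 9.4  0.3 30.8] rot err [ 0.007 -0.002 -0.001] F bed [-0.5  0.4 -1.1] 34.33562577378262 14.3
```

View pics/f.png

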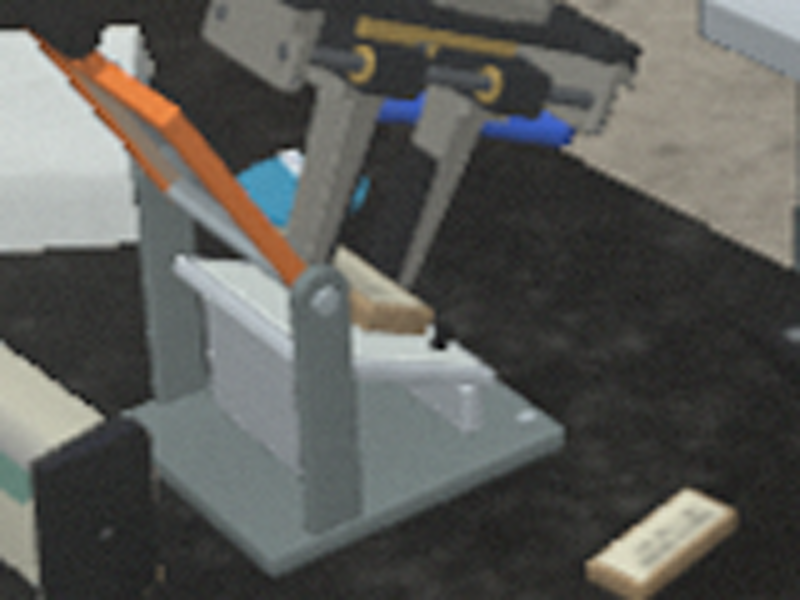

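The case hovers about 10 mm over the bed, parallel to it and upslope of the visible peg at (440,340). Lowering in small steps.

Call:
play_rows:
  commands: [-0.1, -0.2, 0.2, 0.003, 0, 0, -0.5, -0.15, -0.4, 0.4, 0.007, 0, 0, -0.5, -0.15, -0.4, 0.6, 0.007, -0.002, 0, -0.5, -0.15, -0.4, 0.7, 0.007, -0.002, 0, -0.5, -0.15, -0.4, 0.75, 0.007, -0.002, 0, -0.5]

```text
time: 14.98
tool_pos: [565.9, 55.3, 84.7]
eef_rot: [0.158, 0.717, 0.663, 0.147]
wrist_force: [-6.3, 1.3, 8.8]
grip_width: 0.369
finger_force: 12.0
```

Call:
play_rows:
  commands: [0, 0, 0.05, 0, 0, 0, -0.5, 0, 0, 0.1, 0, 0, 0, -0.5, 0, 0, 0.1, 0, 0, 0, -0.5]

```text
time: 15.35
tool_pos: [566.0, 55.2, 84.4]
eef_rot: [0.159, 0.717, 0.663, 0.147]
wrist_force: [-8.8, 1.6, 12.6]
grip_width: 0.367
finger_force: 12.0
```

```bash
python3 -c "
from bed import *
show()"
```

```text
tcp in bed [ 4.8 -1.  22.5] rot err [-0.    -0.001 -0.001] F bed [-2.7  1.  15.2] 33.77271086177378 15.35
```

In contact with the bed. I ease off and slide down to the pegs.

Call:
play_rows:
  commands: [0, 0, -0.12, 0, 0, 0, -0.5, 0, -0.1, -0.12, 0, 0, 0, -0.5, 0, -0.2, -0.12, 0, 0, 0, -0.5, 0, -0.3, -0.12, 0, 0, 0, -0.5, 0, -0.35, -0.12, 0, 0, 0, -0.5]

```text
time: 15.98
tool_pos: [562.6, 55.5, 83.3]
eef_rot: [0.158, 0.717, 0.663, 0.147]
wrist_force: [-0.9, 0.6, -0.7]
grip_width: 0.367
finger_force: 12.0
```

```bash
python3 -c "
from bed import *
show()"
```

```text
tcp in bed [ 1.1 -1.1 23. ] rot err [-0.001 -0.001 -0.001] F bed [-1.2  0.6 -0.2] 33.801523865636426 15.975
```

Call:
play_rows:
  commands: [0, -0.05, 0.04, 0, 0, 0, -0.5, 0, -0.1, 0.04, 0, 0, 0, -0.5, 0, -0.15, 0.04, 0, 0, 0, -0.5]

```text
time: 16.35
tool_pos: [561.5, 55.6, 82.5]
eef_rot: [0.158, 0.717, 0.663, 0.147]
wrist_force: [-0.1, 0.4, 0.0]
grip_width: 0.371
finger_force: 12.0
```

Call:
play_rows:
  commands: [0, -0.05, 0, 0, 0, 0, -0.5, 0, -0.1, 0, 0, 0, 0, -0.5, 0, -0.1, 0, 0, 0, 0, -0.5]

```text
time: 16.73
tool_pos: [560.5, 55.6, 82.0]
eef_rot: [0.158, 0.717, 0.663, 0.147]
wrist_force: [0.6, -0.6, -1.4]
grip_width: 0.369
finger_force: 12.0
```

```bash
python3 -c "
from bed import *
show()"
```

```text
tcp in bed [-1.3 -1.1 22.7] rot err [-0.001 -0.001 -0.001] F bed [-0.  -0.6 -1.5] 33.95625797874453 16.725
```

Call:
play_rows:
  commands: [0, -0.05, 0.05, 0, 0, 0, -0.5, 0, -0.1, 0.05, 0, 0, 0, -0.5, 0, -0.12, 0.05, 0, 0, 0, -0.5]

```text
time: 17.1
tool_pos: [560.5, 55.7, 81.9]
eef_rot: [0.159, 0.717, 0.662, 0.148]
wrist_force: [-0.5, -2.6, 6.4]
grip_width: 0.369
finger_force: 12.0
```

Call:
play_rows:
  commands: [0, -0.05, 0, 0, 0, 0, -0.5, 0, -0.1, 0, 0, 0, 0, -0.5, 0, -0.12, 0, 0, 0, 0, -0.5]

```text
time: 17.48
tool_pos: [560.1, 56.0, 81.7]
eef_rot: [0.159, 0.717, 0.662, 0.148]
wrist_force: [0.5, -1.3, 5.1]
grip_width: 0.368
finger_force: 12.0
```

```bash
python3 -c "
from bed import *
show()
s=snapshot('side');cv2.imwrite('pics/g.png',cv2.resize(s['frame'][235:295,250:330],None,fx=10,fy=10,interpolation=2)[:,:,::-1])"
```

```text
tcp in bed [-1.8 -0.7 22.6] rot err [ 0.002 -0.002 -0.001] F bed [ 2.7 -1.2  4.3] 33.83010798719443 17.475
```

View pics/g.png

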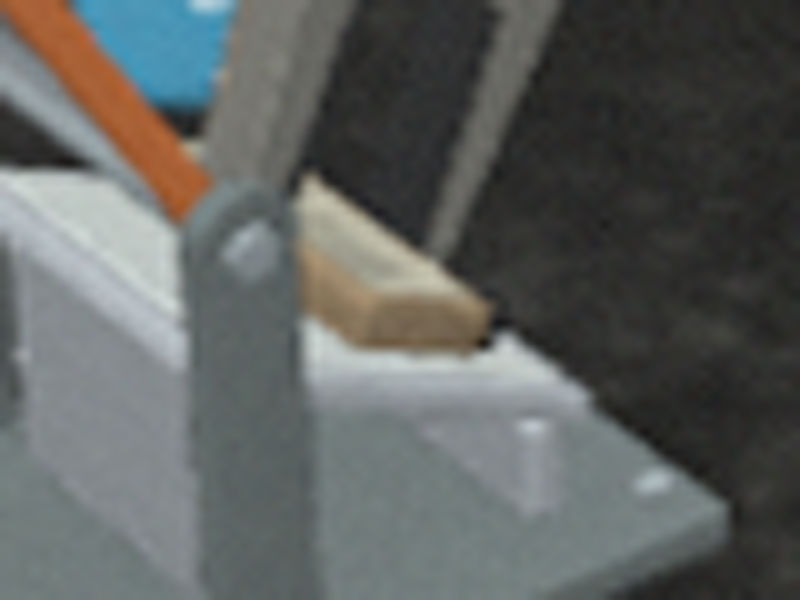

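The crop shows the case's lower edge at the near peg (485,342). The wrist reads an upslope reaction of 2.7 N. I press slightly more to square it up.

Call:
play_rows:
  commands: [0, -0.05, 0, 0, 0, 0, -0.5, 0, -0.1, 0, 0, 0, 0, -0.5, 0, -0.1, 0, 0, 0, 0, -0.5]

```text
time: 17.9
tool_pos: [559.3, 56.2, 81.3]
eef_rot: [0.159, 0.717, 0.662, 0.149]
wrist_force: [0.5, -1.0, 5.7]
grip_width: 0.372
finger_force: 12.0
```

```bash
python3 -c "
from bed import *
show()"
```

```text
tcp in bed [-2.7 -0.6 22.6] rot err [ 0.003 -0.002 -0.001] F bed [ 3.  -1.   4.9] 34.240944086325946 17.9
```

The force is constant while the case still moves, so that is only friction. Continue down.

Call:
play_rows:
  commands: [0, -0.05, 0, 0, 0, 0, -0.5, 0, -0.1, 0, 0, 0, 0, -0.5, 0, -0.15, 0, 0, 0, 0, -0.5, 0, -0.15, 0, 0, 0, 0, -0.5]

```text
time: 18.4
tool_pos: [558.7, 56.4, 81.1]
eef_rot: [0.159, 0.717, 0.662, 0.149]
wrist_force: [4.4, -2.0, 5.5]
grip_width: 0.368
finger_force: 12.0
```

```bash
python3 -c "
from bed import *
show()"
```

```text
tcp in bed [-3.4 -0.5 22.6] rot err [ 0.004 -0.002 -0.001] F bed [ 6.5 -1.7  3.1] 33.89422320564891 18.4
```

Now the peg reaction is rising (6.5 N). One more small press, then release.

Call:
play_rows:
  commands: [0, -0.05, 0, 0, 0, 0, -0.5, 0, -0.1, 0, 0, 0, 0, -0.5, 0, -0.1, 0, 0, 0, 0, -0.5]

```text
time: 18.77
tool_pos: [558.6, 56.4, 81.1]
eef_rot: [0.16, 0.717, 0.662, 0.15]
wrist_force: [6.3, -4.4, 4.4]
grip_width: 0.369
finger_force: 12.0
```

```bash
python3 -c "
from bed import *
show()"
```

```text
tcp in bed [-3.5 -0.5 22.7] rot err [ 0.005 -0.002 -0.002] F bed [ 7.8 -3.9  1.2] 33.98497984380073 18.775
```

Call:
play_rows:
  commands: [0, 0.1, 0, 0, 0, 0, -0.2, 0, 0.15, 0, 0, 0, 0, 0, 0, 0.15, 0, 0, 0, 0, 0.1, 0, 0.15, 0, 0, 0, 0, 0.1, 0, 0.15, 0, 0, 0, 0, 0.1]

```text
time: 19.4
tool_pos: [556.6, 55.9, 79.5]
eef_rot: [0.158, 0.717, 0.663, 0.147]
wrist_force: [0.7, -0.5, -0.9]
grip_width: 0.554
finger_force: 0.0
```

Call:
play_rows:
  commands: [0, 0, -1, 0, 0, 0, 0.1, 0, 0, -3, 0, 0, 0, 0.1, 0, 0, -6, 0, 0, 0, 0.1, 0, 0, -10, 0, 0, 0, 0.1, 0, 0, -14, 0, 0, 0, 0.1]

```text
time: 20.02
tool_pos: [497.0, 60.5, 207.4]
eef_rot: [0.158, 0.717, 0.663, 0.147]
wrist_force: [0.2, -0.5, -0.6]
grip_width: 0.552
finger_force: 0.0
```

Call:
play_rows:
  commands: [4, 0, -3, 0, 0, 0, 0.1, 8, 0, -5, 0, 0, 0, 0.1, 13, 0, -6, 0, 0, 0, 0.1, 18, 0, -6, 0, 0, 0, 0.1, 23, 0, -6, 0, 0, 0, 0.1]

```text
time: 20.65
tool_pos: [490.5, 293.4, 261.6]
eef_rot: [0.158, 0.717, 0.663, 0.147]
wrist_force: [-0.6, -0.5, -0.5]
grip_width: 0.549
finger_force: 0.0
```

```bash
python3 - <<'E'
from bed import *
show()
s=snapshot("top");t=snapshot("side")
pickle.dump(s,open("top9.pkl","wb"));pickle.dump(t,open("side9.pkl","wb"))
A=cv2.resize(s["frame"][160:260,300:390],(400,444),interpolation=2);C=cv2.resize(t["frame"][205:305,230:320],(400,444),interpolation=2)
cv2.imwrite("pics/h.png",np.hstack([A,C])[:,:,::-1])
E
```

```text
tcp in bed [ -5.5 230.6 222.8] rot err [ 0.    -0.001 -0.001] F bed [-0.7 -0.5 -0.2] 50.47015790976312 20.65
```

View pics/h.png

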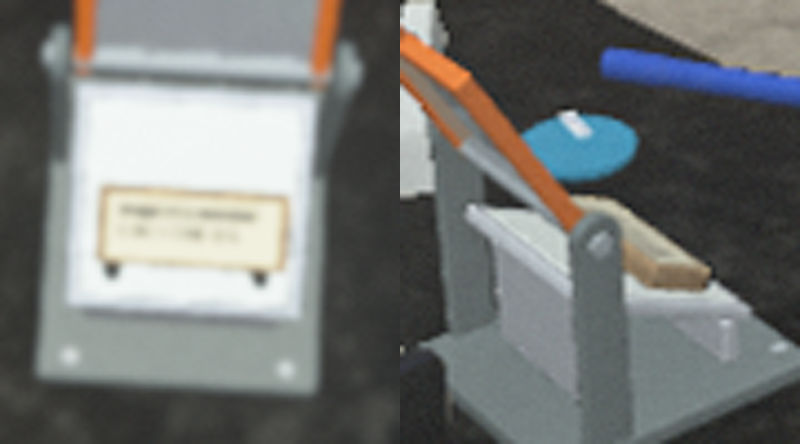

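The case lies flat against both pegs, which show at (111,270) and (260,280). It sits slightly right of the pegs' midline. I quantify the offset.

```bash
python3 - <<'E'
from bed import *
s=pickle.load(open("top9.pkl","rb"));f=s["frame"];h=cv2.cvtColor(f,cv2.COLOR_RGB2HSV)
def onbed(uv,z):
    p,d=ray(s,uv);n=B[:,2];k=((o-p)@n+z)/(d@n);return (p+d*k[:,None]-o)@B
m=cv2.inRange(h,(8,35,80),(32,200,255));m[:195]=0;m[225:]=0;m[:,:310]=0;m[:,375:]=0
k=max(cv2.findContours(m,0,2)[0],key=cv2.contourArea)
P=onbed(k[:,0],12)[:,:2].astype(np.float32);print("case",cv2.minAreaRect(P),cv2.boundingRect(k))
g=f.mean(2);w=255-g[216:228,315:372]
for a,b in((315,332),(350,368)):
    W=np.clip(100-g[216:230,a:b],0,None);y,x=np.mgrid[216:230,a:b];uv=[(x*W).sum()/W.sum(),(y*W).sum()/W.sum()];print("peg",uv,onbed([uv],8))
wh=cv2.inRange(h,(0,0,170),(179,34,255))
for v in(190,195,198):
    x=np.where(wh[v,305:380])[0]+305;print("bed edges row",v,onbed([(x[0]-.5,v),(x[-1]+.5,v)],0)[:,1])
E
```

```text
case ((-2.31365966796875, -0.4342193603515625), (83.3227767944336, 35.189388275146484), 89.84033966064453) (322, 202, 43, 20)
peg [np.float64(325.0), np.float64(219.99999999999997)] [[-22.36201263  33.64663466   8.        ]]
peg [np.float64(358.00000000000006), np.float64(222.0)] [[-22.54318047 -31.71252055   8.        ]]
bed edges row 190 [ 53.80483879 -52.33088298]
bed edges row 195 [ 55.24726404 -51.0973695 ]
bed edges row 198 [ 54.92998218 -51.53548767]
```

```bash
python3 -c "
from bench import *
print(job_done())"
```

```text
the job is handed in; nothing more can be done
None
```

The job is handed in. The guard is fully open on its own, and the 34 x 85 mm case lies flat on the bed against both pegs, about 1.5–2 mm right of centre, which I measured and left uncorrected.

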